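# Put the sample-prep set into its matching holders

## Task

Put the sample-prep set, the four things in the clear area in front of the screen (not the similar ones stored in the far left corner), into its holders: the orange-capped tube upright in the orange cup, the blue-capped tube upright in the blue cup, the red-capped bottle upright in the round red saucer, and the slide box flat, lid up, in the long white tray, lying along it. Each must rest fully on its holder's floor, let go and still. Leave the white timer and the tip box where they are.

Things in the scene. Friction and masses are not known exactly. Their poses are not given: they have to be found in the camera images.
- orange_tube: a self-standing 50 ml centrifuge tube, upright on the worktop: clear body 28 mm in diameter from the foot to 96 mm, orange screw cap 34 mm in diameter from 96 to 112 mm, about 30 g. Origin: centre of its underside; z along the tube towards the cap. There is just one with an orange cap within the work area in front of the robot.
- blue_tube: a self-standing 50 ml centrifuge tube, upright on the worktop: clear body 28 mm in diameter from the foot to 96 mm, blue screw cap 34 mm in diameter from 96 to 112 mm, about 30 g. Origin: centre of its underside; z along the tube towards the cap. Pinkish contents; the one in the work area in front of the robot.
- bottle: a round clear bottle with pink contents and a red screw cap, upright in the work area: body 62 mm in diameter with a straight side up to 75 mm, then a shoulder that narrows (58 mm across at 84 mm height, 36 mm at 105 mm); cap 49 mm in diameter from 106 mm to the top at 126 mm, a good place to grip from above; 0.15 to 0.31 kg. Origin: centre of its underside; z up through the cap.
- slide_box: a closed slide box, white with a blue top, lying flat: 34 mm (x) by 84 mm (y) by 30 mm high (lid edge 1 mm larger all round), 0.08 to 0.15 kg. Origin: centre of its underside; y along its length, z up. Either end may lie at either end of the tray.
- orange_holder: a round orange plastic cup, open at the top, on a square grey base plate 72 x 72 x 4 mm with four screws, fixed to the worktop: outside diameter 52 mm, inside 44 mm, rim 24 mm above the worktop, its floor (the base plate) 4 mm above the worktop. Origin: centre of its underside, level with the worktop; z up.
- blue_holder: a round blue plastic cup, open at the top, on a square grey base plate 72 x 72 x 4 mm with four screws, fixed to the worktop: outside diameter 52 mm, inside 44 mm, rim 24 mm above the worktop, its floor (the base plate) 4 mm above the worktop. Origin: centre of its underside, level with the worktop; z up.
- red_saucer: a round red plastic saucer fixed to the worktop: outside diameter 90 mm, inside 82 mm, rim 12 mm above the worktop, floor 4 mm above the worktop. Origin: centre of its underside, level with the worktop; z up.
- tray: a long white rectangular tray with a low rim, fixed to the worktop: outside 60 mm (x) by 110 mm (y), inside 54 by 104 mm, rim 7 mm above the worktop, floor about 3 mm above it. Origin: centre of its underside, level with the worktop; y along its length, z up.
- timer: bystander: a loose white bench timer lying face up, 74 (x) by 62 (y) by 19 mm. Leave it. Origin: centre of its underside.
- tip_box: bystander: a loose clear light-blue pipette tip box, 94 (x) by 128 (y) by 89 mm, at the far left of the work area. Leave it. Origin: centre of its underside.
There are look-alikes about, which are no part of the job. Leave any green or pink look-alike of the blue_tube alone.

How it is judged:
At the end, for the whole second after the job is handed in: Each thing is in its matching holder: underside within 15 mm of the holder's centre horizontally and under 6.5 mm above the holder's underside (on its floor), tilted under 0.1 rad, at rest (under 20 mm/s, 0.5 rad/s); slide box within 0.3 rad of the tray's length, either way round (horizontal distance between orange_tube and orange_holder below 0.015 m and z of orange_tube in the frame of orange_holder below 0.0065 m and angle between each of orange_tube, blue_tube, bottle, slide_box's own z axis and vertical below 0.1 rad and linear speed of each of orange_tube, blue_tube, bottle, slide_box below 0.02 m/s and angular speed of each of orange_tube, blue_tube, bottle, slide_box below 0.5 rad/s and horizontal distance between blue_tube and blue_holder below 0.015 m and z of blue_tube in the frame of blue_holder below 0.0065 m and horizontal distance between bottle and red_saucer below 0.015 m and z of bottle in the frame of red_saucer below 0.0065 m and horizontal distance between slide_box and tray below 0.015 m and z of slide_box in the frame of tray below 0.0065 m and angle between the y axis of slide_box and the y axis of tray, either way round below 0.3 rad); the robot touches nothing.
It fails at once if the timer is moved by more than 30 mm (distance of timer from where it was at the start of the episode above 0.03 m).
It fails at once if the tip box is moved by more than 30 mm (distance of tip_box from where it was at the start of the episode above 0.03 m).
It also fails if it takes over 112 s, if anything falls off the work surface, if the arm or the gripper's body presses on something with over 40 N, if the wrist force passes 120 N, or if a joint passes its speed limit or range.

## Robot

A 6-joint arm with a two-finger parallel gripper is mounted at the origin on a cart in front of the work surface, level with it; the furniture and walls round the work are solid. World frame = base frame: x ahead of the robot, y to its left, z up, the work surface at z = 0. Lengths are in m, angles in rad, forces in N, time in s.
With the tool pointing down it reaches from about 0.3 to 0.875 m from the base axis. Payload 4.2 kg.
Tool frame: the origin (TCP) lies between the finger pads; the fingertips stand 22 mm ahead of it and the grasp point (between the pads) lies 3 mm ahead of it (arm.nose_length is the distance from the TCP to the fingertips, in m); z points along the fingers, y is the line along which they close (so a half turn about z gives the same grasp; the last joint's range is limited). The gripper opens to 85 mm and grips with 20 to 120 N. Pads are 22 mm wide; open, the fingers measure 114 mm over their backs; the gripper's body (76 mm by 85 mm) begins 54 mm behind the grasp point. The pads swing forward as they close: fully open they stand 13 mm farther back than shut.
Start: joints at [-1.18, 0.32, 1.565, -0, 1.257, -0.02], TCP at [0.23, -0.527, 0.253] pointing down, gripper open.
Joint ranges: [-3.11, 3.11], [-0.84, 2.01], [0.21, 2.61], [-1.34, 4.49], [0.05, 2.63], [-2.56, 2.56]. Speed limits (rad/s): [2.57, 2.57, 3.14, 3.14, 3.14, 3.14].

## Interface

Orientations are given as [roll, pitch, yaw] about the fixed x, y, z axes, in that order (R = Rz(yaw) Ry(pitch) Rx(roll)).
In Python, from plant import arm gives the robot as it stands.
- The arm moves only by the tool arm_command, never from a script. Its argument "moves" is a list of rows, each a list of 2 entries, a list of its own where there are three numbers: the shift along the world's x, y, z each as a share of 0.75 m, from -1 to 1, then the turn, a rotation vector about the world's x, y, z each as a share of 90 degrees, from -1 to 1. In form: [[[dx, dy, dz], [wx, wy, wz]], ...]. A call has exactly 5 rows; each row is the pose to reach, as a shift and turn from the pose commanded when the call began; what a row does not reach only later rows make up. A row lasts 1/10 s, in which the tool goes at most 50 mm and 8.59 degrees, less where a joint would pass 70% of its speed; a pose out of reach is approached as far as the arm can. A call with a number of a shift or a turn outside -1 to 1 is refused whole. A call with a gripper value outside its range is refused whole. "claw" is the finger opening in mm, from 0 to 85.4, set as the call begins (left out, the last holds). The fingers move at their own pace and stop on an object; "squeeze" is the grip in N (left out, the last holds). Time passes only in rows, so rows that repeat a pose let the fingers close, or fill a call up. It gives the time, the measured TCP pose, the force, the opening and the grip force at its end, in the units of the state.
- arm.state(): the state, without advancing time (a new reading comes with each control period).
- arm.camera(name): name is "scene" or "side" or "wrist"; returns a dict with "color" (400x640x3 uint8, red, green, blue), "range_z" (400x640 float32, m along the optical axis (not along the pixel's ray), 0 where there is no reading), "fx", "fy", "cx", "cy" (pixels), "dist_coeffs" ([k1, k2, p1, p2, k3] as OpenCV has them; the pictures are not rectified), "rvec" (rotation vector, rad) and "tvec" (3), from world to camera coordinates, as OpenCV has them. Camera axes: x right, y down, z forward; pixel columns grow to the right and rows downward; lengths in m; the calibration is good to about 2 mm. A picture is of the moment at which its call begins.
- arm.sign_off(): hands the job in; it is judged then, once.
Trained networks look in a picture, given as the dict that the camera call returned (one of the last four; its "shot" number tells which), for a name from the list of things; names that differ only in an ending like _2 or _b are one class to them, and where a whole thing is asked for, a point or a joint stands for the part that bears it (a point fixed in the world has none). Each returns a list of dicts, best first, with "confidence" (0 to 1); they miss things now and then, are a little off and sometimes report something else, mostly with a low value. They report only what shows in the picture. A call takes as long as a camera call. They do not tell look-alikes from the thing itself.
- arm.outline_of(picture, name): "region" (400x640 bool, what is visible of it) and "pixel" ([column, row] in pixels, amid what is visible of it).
The state is a dict: "t": time; "qpos": joint angles; "qd": joint speeds; "tau": joint torques, N m; "position": TCP position; "tcp_rot": TCP orientation; "contact_force": force on the tool from outside, world axes, zero at the start; "moment": the same for the moment, N m; "opening": finger opening in m; "grip_force": force on a finger pad.
Only numpy, scipy, OpenCV 4.12 (cv2) and the standard library are available. Lean on these libraries where they do the work, as an engineer would, in place of code of your own. Each camera call takes 0.05 s, during which the arm holds its last target. There are 200 camera calls.

## Working session

There is one attempt and no reset: what is moved stays moved. The work goes in short steps, Python scripts to look and compute and a tool call to move; the robot and the scene stay as the last step left them, time stands still between calls to the robot, and variables do not carry over. Pictures are saved under pics/ and viewed, at most 14 in all, crops included, and the job is handed in when it is done.

Besides the shell and the picture viewer there is one more tool, called as name(argument=value, ...) on one line, values as JSON. arm_command: Moves the arm, as the interface text tells. Its arguments: {"type":"object","properties":{"moves":{"type":"array"},"claw":{"type":"number"},"squeeze":{"type":"number"}},"required":["moves"]}

```bash
mkdir -p pics; ls
cat > h.py <<'E'
import numpy as np, cv2
from plant import arm
def save(p,f): cv2.imwrite('pics/'+f,p['color'][:,:,::-1])
def world(p,mask):
    v,u=np.nonzero(mask & (p['range_z']>0)); z=p['range_z'][v,u]
    K=np.array([[p['fx'],0,p['cx']],[0,p['fy'],p['cy']],[0,0,1.]])
    n=cv2.undistortPoints(np.c_[u,v].astype(float)[:,None],K,np.array(p['dist_coeffs'],float))[:,0]
    R=cv2.Rodrigues(np.array(p['rvec'],float))[0]
    return (np.c_[n*z[:,None],z]-np.array(p['tvec']).ravel())@R, np.c_[u,v]
E
python3 - <<'E'
from h import *
for c in ['scene','side']:
    p=arm.camera(c); save(p,c+'0.png'); np.save(c+'0.npy',p,allow_pickle=True)
    R=cv2.Rodrigues(np.array(p['rvec'],float))[0]; print(c,-R.T@np.array(p['tvec']).ravel(),R[2])
    for n in ['orange_tube','blue_tube','bottle','slide_box','orange_holder','blue_holder','red_saucer','tray','timer','tip_box']:
        for d in arm.outline_of(p,n)[:4]:
            w,_=world(p,d['region'])
            if len(w): print(n,round(d['confidence'],2),np.round(d['pixel']),len(w),np.round(np.median(w,0),3),np.round(np.percentile(w,3,0),3),np.round(np.percentile(w,97,0),3))
print(arm.state()); print(arm.nose_length)
E
```

```text
pics
scene [-0.10119329  0.64417676  0.85913395] [ 0.52336641 -0.45579481 -0.71995742]
orange_tube 0.66 [358. 143.] 228 [ 0.596 -0.135  0.075] [ 0.575 -0.171 -0.002] [ 0.647 -0.119  0.112]
blue_tube 0.76 [360. 157.] 182 [ 0.514 -0.074  0.09 ] [ 0.505 -0.09   0.035] [ 0.53  -0.065  0.111]
blue_tube 0.75 [399. 182.] 251 [ 0.376 -0.09   0.069] [ 0.368 -0.105  0.005] [ 0.39  -0.083  0.111]
blue_tube 0.75 [365. 186.] 303 [0.429 0.005 0.072] [ 0.421 -0.015  0.002] [0.447 0.013 0.111]
blue_tube 0.71 [381. 172.] 289 [ 0.446 -0.084  0.068] [ 0.436 -0.169 -0.003] [ 0.522 -0.077  0.111]
bottle 0.92 [238. 216.] 821 [0.573 0.35  0.078] [0.562 0.319 0.002] [0.605 0.371 0.125]
bottle 0.61 [257. 277.] 819 [0.431 0.404 0.003] [ 0.388  0.365 -0.001] [0.471 0.443 0.011]
bottle 0.28 [347. 216.] 468 [0.424 0.1   0.014] [ 0.393  0.066 -0.002] [0.462 0.126 0.018]
slide_box 0.55 [291. 193.] 317 [0.594 0.174 0.027] [0.573 0.131 0.004] [0.624 0.209 0.031]
orange_holder 0.78 [323. 178.] 361 [0.598 0.022 0.003] [ 0.567 -0.011 -0.003] [0.642 0.053 0.022]
blue_holder 0.91 [300. 239.] 511 [0.445 0.241 0.003] [ 0.4
[... 2248 characters left out ...]
0.093]
{'t': 1.1, 'qpos': array([-1.18002181e+00,  3.19570714e-01,  1.56448942e+00,  9.74276807e-06,
        1.25737552e+00, -1.99876654e-02]), 'qd': array([ 9.46366064e-06, -9.86774362e-04,  1.07042457e-03, -1.49804800e-03,
        1.36397132e-04,  6.40964892e-05]), 'tau': array([ 5.22334722e-04, -4.15420067e+01, -2.34419703e+01,  1.50648789e-04,
        2.67430078e-04, -1.66433983e-05]), 'position': array([ 0.22961993, -0.52718475,  0.25335889]), 'tcp_rot': array([ 3.14143550e+00, -6.12895704e-06,  4.10759178e-01]), 'contact_force': array([0.4008868 , 0.92548273, 0.06148168]), 'moment': array([-0.00622957,  0.05122315, -0.02106472]), 'grip_force': 0.0, 'opening': 0.08520863611785406}
0.022
```

Run:
```python
import cv2
for c in ['scene0','side0']:
    a=cv2.imread(f'pics/{c}.png')[110:320,140:480]; cv2.imwrite(f'pics/{c}c.png',cv2.resize(a,(800,494),interpolation=cv2.INTER_CUBIC))
```

```text
(no output)
```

View pics/scene0.png

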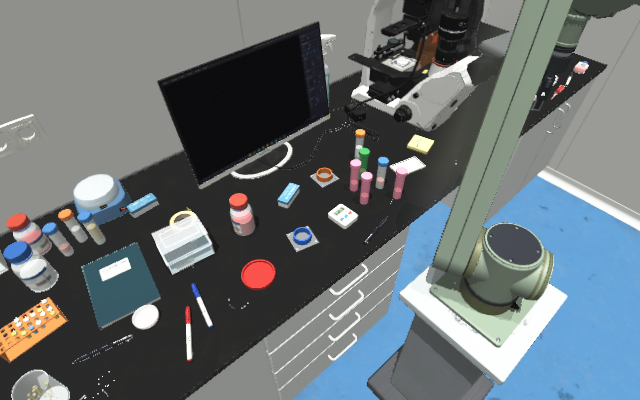

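View pics/scene0c.png

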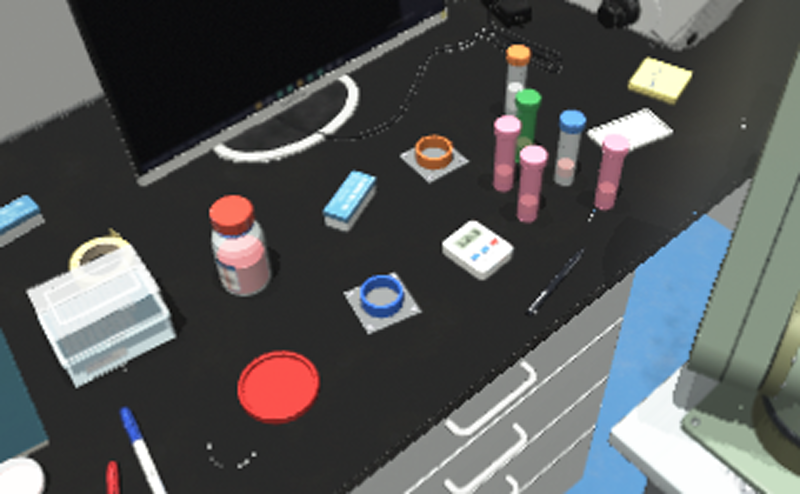

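View pics/side0c.png

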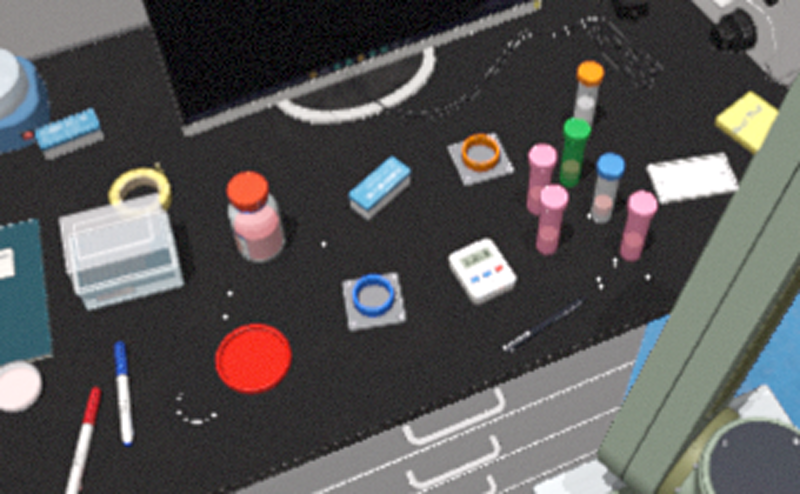

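```bash
cat >> h.py <<'E'
def cloud(p):
    w,uv=world(p,p['range_z']>0); return w,p['color'][uv[:,1],uv[:,0]].astype(int)
def circ(xy):
    A=np.c_[2*xy,np.ones(len(xy))]; s=np.linalg.lstsq(A,(xy**2).sum(1),rcond=None)[0]
    return np.r_[s[:2],np.sqrt(s[2]+s[0]**2+s[1]**2)],len(xy)
def near(w,c,r): return np.hypot(w[:,0]-c[0],w[:,1]-c[1])<r
E
python3 - <<'E'
from h import *
np.set_printoptions(precision=4,suppress=True)
for c in ['scene0','side0','wrist']:
    if c=='wrist': p=arm.camera('wrist'); save(p,'wrist0.png')
    else: p=np.load(c+'.npy',allow_pickle=True).item()
    w,col=cloud(p); sat=col.max(1)-col.min(1); print(c)
    t=near(w,(.45,.1),.35)&(col.max(1)<40)&(abs(w[:,2])<.015)
    dz=np.median(w[t,2]) if t.any() else 0; print('table',dz)
    w=w-[0,0,dz]
    for n,q in dict(orange=(.6,-.145),green=(.54,-.11),blue=(.45,-.09),pa=(.52,-.08),pb=(.43,0),pc=(.38,-.095)).items():
        m=near(w,q,.032)&(w[:,2]>.107)&(w[:,2]<.118)
        if m.sum()>5: x=w[m]; print(n,m.sum(),x.mean(0),(x.max(0)+x.min(0))/2,np.ptp(x,0),col[m].mean(0))
    m=near(w,(.585,.345),.04)&(w[:,2]>.12)&(w[:,2]<.135)
    if m.sum()>5: x=w[m]; print('bottle',m.sum(),x.mean(0),(x.max(0)+x.min(0))/2,np.ptp(x,0))
    m=near(w,(.6,.17),.06)&(w[:,2]>.025)&(w[:,2]<.04)
    if m.sum()>5: print('box',w[m].mean(0),cv2.minAreaRect(w[m,:2].astype(np.float32)))
    for n,q,z in [('oh',(.602,.02),.024),('bh',(.447,.24),.024),('rs',(.433,.404),.012)]:
        m=near(w,q,.055)&(abs(w[:,2]-z)<.003)
        if m.sum()>5: print(n,circ(w[m,:2]))
    m=near(w,(.453,-.24),.09)&(col.min(1)>90)&(w[:,2]>-.003)&(w[:,2]<.012)
    if m.sum()>5: print('tray',cv2.minAreaRect(w[m,:2].astype(np.float32)))
    m=(w[:,0]>.5)&(w[:,0]<.9)&(w[:,1]>.0)&(w[:,1]<.5)&(w[:,2]>.14)
    for y in (.0,.1,.2,.3,.4):
        k=m&(abs(w[:,1]-y)<.03)
        if k.any(): print('screen',y,w[k].min(0))
E
```

```text
scene0
table -0.0028689238189619037
orange 59 [ 0.5996 -0.1429  0.1122] [ 0.6012 -0.1444  0.1123] [0.0339 0.0343 0.0093] [235.8136 173.7119  99.1356]
green 20 [ 0.5244 -0.0895  0.1123] [ 0.5246 -0.0893  0.1126] [0.0219 0.0184 0.0036] [102.45 212.3  124.55]
blue 73 [ 0.4491 -0.0906  0.1116] [ 0.4515 -0.0909  0.1113] [0.0354 0.0326 0.0072] [106.274  170.9452 226.1918]
pa 69 [ 0.5188 -0.0794  0.1118] [ 0.5198 -0.0811  0.1114] [0.0314 0.0346 0.0071] [ 93.7681 200.     115.4493]
pb 79 [ 0.4343 -0.0009  0.112 ] [ 0.4353 -0.0021  0.1116] [0.0337 0.0324 0.0088] [243.1139 199.2532 221.481 ]
pc 78 [ 0.3807 -0.0967  0.1119] [ 0.3817 -0.0976  0.1116] [0.0321 0.0345 0.0079] [244.6923 204.9231 225.4872]
bottle 201 [0.5899 0.3423 0.1258] [0.5912 0.3412 0.125 ] [0.049  0.0487 0.0096]
box [0.5997 0.1685 0.0306] ((0.6012144088745117, 0.16702482104301453), (0.03691224381327629, 0.08754146099090576), 22.95458221435547)
oh (array([0.6016, 0.0173, 0.0238]), 48)
bh (array([0.4486, 0.238 , 0.0239]), 72)
rs (array([0.4299, 0.4044, 0.0429]), 161)
tray ((0.45401033759117126, -0.24065366387367249), (0.120436795
[... 881 characters left out ...]
.0352 0.0107] [245.3636 178.9192 209.2727]
bottle 195 [0.5911 0.3383 0.1255] [0.5913 0.3382 0.1254] [0.0479 0.0487 0.0105]
box [0.6014 0.1635 0.0306] ((0.6033549904823303, 0.16272714734077454), (0.038239143788814545, 0.08711980283260345), 25.638343811035156)
oh (array([0.6023, 0.0134, 0.0239]), 51)
bh (array([0.4492, 0.2344, 0.0239]), 59)
rs (array([0.4303, 0.4011, 0.0421]), 120)
tray ((0.4536093771457672, -0.23951680958271027), (0.12596118450164795, 0.11879605054855347), 38.23665237426758)
screen 0.0 [0.7613 0.     0.1403]
screen 0.1 [0.757  0.07   0.1403]
screen 0.2 [0.7533 0.17   0.1403]
screen 0.3 [0.7483 0.27   0.1401]
screen 0.4 [0.7464 0.37   0.1418]
wrist
table -0.0017661202668693486
```

View pics/wrist0.png

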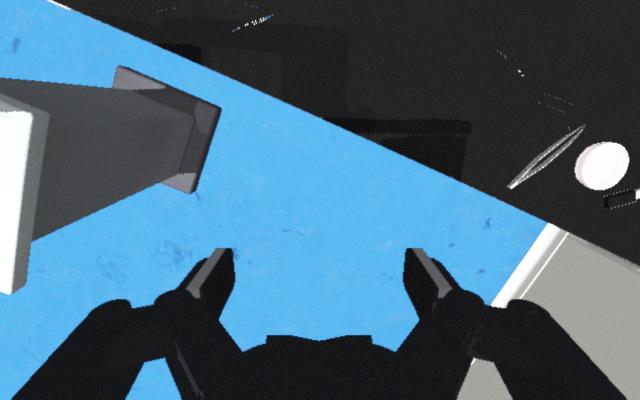

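The blue-capped tube could be taken for the green tube (364,160), the pinks (355,170), (366,186) and (400,182), or the far-left blue caps (50,240) and (90,228). I choose the one at (383,172). For orange, it's (360,143) and not (68,222). For the bottle, it's (240,215) and not (25,235). For the slide box, it's (289,193) and not (142,205). The scene crop confirms all four.

arm_command(moves=[[[0.03,0.059,0],[0,0,-0.06]],[[0.06,0.118,0],[0,0,-0.12]],[[0.09,0.177,0],[0,0,-0.18]],[[0.12,0.236,0],[0,0,-0.24]],[[0.147,0.289,0],[0,0,-0.26]]], claw=55, squeeze=30)

```text
t: 1.65
position: [0.3404, -0.3084, 0.2535]
tcp_rot: [3.141, -0.001, -0.0]
contact_force: [1.6, 0.2, 1.1]
opening: 0.0551
grip_force: 0.0
```

arm_command(moves=[[[0.03,0.059,0],[0,0,0]],[[0.06,0.118,0],[0,0,0]],[[0.09,0.177,0],[0,0,0]],[[0.12,0.236,0],[0,0,0]],[[0.147,0.289,0],[0,0,0]]])

```text
t: 2.15
position: [0.4508, -0.0915, 0.2537]
tcp_rot: [3.141, -0.001, 0.003]
contact_force: [0.9, -1.2, -0.0]
opening: 0.0553
grip_force: 0.0
```

```bash
cat >> h.py <<'E'
np.set_printoptions(precision=4,suppress=True)
def tops(w,col,zlo=.105,zhi=.12):
    m=(w[:,2]>zlo)&(w[:,2]<zhi)&(w[:,0]<.68)&(w[:,0]>.3)&(w[:,1]<.3)&(w[:,1]>-.3)
    x=w[m]; c=col[m]
    g=np.round(x[:,:2]/.004).astype(int); o=g.min(0)
    im=np.zeros(tuple(np.ptp(g,axis=0)+1),np.uint8); im[tuple((g-o).T)]=1
    n,l=cv2.connectedComponents(im); L=l[tuple((g-o).T)]
    for i in range(1,n):
        k=L==i
        if k.sum()>15: print(k.sum(),x[k].mean(0),(x[k].max(0)+x[k].min(0))/2,np.ptp(x[k],0),c[k].mean(0).round())
E
python3 - <<'E'
from h import *
s=arm.state(); print(s['t'],s['position'],s['tcp_rot'])
p=arm.camera('wrist'); save(p,'w1.png'); w,col=cloud(p)
R=cv2.Rodrigues(np.array(p['rvec'],float))[0]; print(-R.T@np.array(p['tvec']).ravel(),R)
t=(col.max(1)<40)&(abs(w[:,2])<.015); print(np.median(w[t,2]))
tops(w,col)
p=np.load('scene0.npy',allow_pickle=True).item(); print('scene'); w,col=cloud(p); tops(w+[0,0,.003],col)
E
```

```text
2.15 [ 0.4508 -0.0915  0.2537] [ 3.1414 -0.001   0.0031]
[ 0.5255 -0.0918  0.3728] [[ 0.0036 -1.      0.0006]
 [-0.9574 -0.0033  0.2887]
 [-0.2887 -0.0016 -0.9574]]
-0.0015044796827831876
847 [ 0.386  -0.1022  0.1102] [ 0.385  -0.1025  0.1088] [0.0344 0.0336 0.0077] [243. 187. 220.]
960 [ 0.4391 -0.0077  0.1101] [ 0.4385 -0.0072  0.1088] [0.0335 0.0332 0.0075] [243. 200. 226.]
1006 [ 0.4538 -0.0957  0.1103] [ 0.4534 -0.0959  0.1089] [0.0335 0.0333 0.0075] [ 65. 136. 201.]
1127 [ 0.501  -0.0246  0.1101] [ 0.5008 -0.024   0.1088] [0.0331 0.0333 0.0075] [245. 185. 219.]
1207 [ 0.5228 -0.0846  0.1103] [ 0.5226 -0.0844  0.1101] [0.0331 0.0334 0.0061] [ 58. 204.  94.]
1317 [ 0.5994 -0.1472  0.1102] [ 0.5985 -0.1478  0.1092] [0.0256 0.0344 0.0084] [246. 186.  49.]
scene
83 [ 0.38   -0.0956  0.1116] [ 0.3814 -0.0963  0.1106] [0.0326 0.0318 0.0103] [238. 195. 216.]
87 [ 0.4341 -0.0002  0.1118] [ 0.4353 -0.0021  0.1125] [0.0337 0.0324 0.0126] [238. 192. 214.]
77 [ 0.4487 -0.09    0.1115] [ 0.4515 -0.0909  0.1103] [0.0354 0.0326 0.0096] [104. 167. 221.]
81 [ 0.4977 -0.0182  0.1111] [ 0.499  -0.0188  0.1107] [0.035  0.0367 0.0107] [234. 186. 208.]
77 [ 0.5183 -0.0784  0.1114] [ 0.5198 -0.0811  0.1101] [0.0314 0.0346 0.01  ] [ 89. 190. 110.]
63 [ 0.5994 -0.1426  0.112 ] [ 0.6012 -0.1444  0.1117] [0.034  0.0343 0.011 ] [231. 169.  96.]
```

View pics/w1.png

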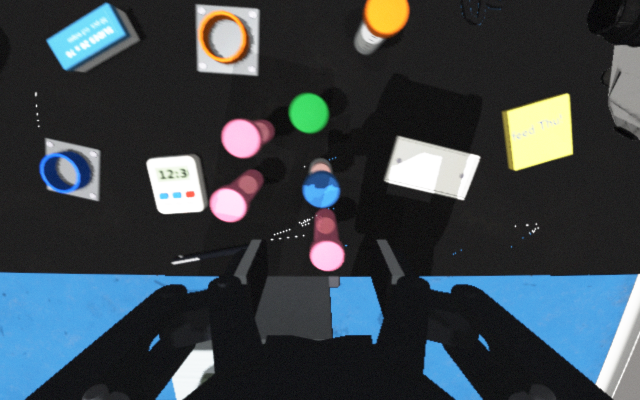

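arm_command(moves=[[[0.0025,-0.005,-0.06],[0,0,0]],[[0.0025,-0.005,-0.12],[0,0,0]],[[0.0025,-0.005,-0.18],[0,0,0]],[[0.0025,-0.005,-0.235],[0,0,0]],[[0.0025,-0.005,-0.235],[0,0,0]]])

```text
t: 2.7
position: [0.4482, -0.0967, 0.0731]
tcp_rot: [-3.139, 0.011, 0.002]
contact_force: [-0.1, 0.3, -0.0]
opening: 0.055
grip_force: 0.0
```

arm_command(moves=[[[0,0,0],[0,0,0]],[[0,0,0],[0,0,0]],[[0,0,0],[0,0,0]],[[0,0,0],[0,0,0]],[[0,0,0.01],[0,0,0]]], claw=15, squeeze=30)

```text
t: 3.2
position: [0.4519, -0.0974, 0.0853]
tcp_rot: [3.141, -0.0, 0.002]
contact_force: [-0.1, -0.5, -0.7]
opening: 0.0303
grip_force: 26.8
```

```bash
python3 - <<'E'
from h import *
p=np.load('scene0.npy',allow_pickle=True).item()
E
cat > m.py <<'E'
from h import *
def holders(w,col):
    for n,q,z in [('oh',(.602,.015),.024),('bh',(.449,.236),.024),('rs',(.430,.403),.012)]:
        m=near(w,q,.055)&(abs(w[:,2]+.0015-z)<.003)
        if m.sum()>15: print(n,circ(w[m,:2]))
    m=near(w,(.602,.165),.06)&(w[:,2]>.024)&(w[:,2]<.036)
    if m.sum()>15: print('box',cv2.minAreaRect(w[m,:2].astype(np.float32)))
    m=near(w,(.454,-.24),.075)&(col.min(1)>60)&(w[:,2]>-.003)&(w[:,2]<.012)
    if m.sum()>15: print('tray',cv2.minAreaRect(w[m,:2].astype(np.float32)))
E
python3 - <<'E'
from m import *
s=arm.state(); print(s['position'],s['opening'],s['grip_force'])
E
```

```text
[ 0.4519 -0.0974  0.0853] 0.030349113346957217 26.78620308637619
```

arm_command(moves=[[[0,0,0.06],[0,0,0]],[[0,0,0.12],[0,0,0]],[[0,0,0.18],[0,0,0]],[[0,0,0.23],[0,0,0]],[[0,0.05,0.24],[0,0,0]]])

```text
t: 3.7
position: [0.4544, -0.0623, 0.2703]
tcp_rot: [3.138, -0.011, -0.002]
contact_force: [1.2, 0.8, -0.6]
opening: 0.0302
grip_force: 26.9
```

arm_command(moves=[[[0,0.06,0],[0,0,0]],[[0,0.12,0],[0,0,0]],[[0,0.18,0],[0,0,0]],[[0,0.22,0],[0,0,0]],[[0,0.22,0],[0,0,0]]])

```text
t: 4.2
position: [0.4516, 0.1081, 0.2653]
tcp_rot: [-3.14, -0.001, 0.007]
contact_force: [0.2, -0.1, -0.3]
opening: 0.0299
grip_force: 27.0
```

Run:
```python
from m import *
s=arm.state(); print(s['position'],s['opening'],s['grip_force'])
p=arm.camera('wrist'); save(p,'w2.png'); w,col=cloud(p); holders(w,col); tops(w,col,.12,.13)
```

```text
[0.4516 0.1081 0.2653] 0.029927111491209135 26.987529695034027
oh (array([0.603 , 0.0137, 0.0239]), 518)
bh (array([0.4511, 0.2338, 0.0236]), 380)
rs (array([0.4318, 0.3995, 0.0428]), 686)
box ((0.603855311870575, 0.1628146767616272), (0.036362774670124054, 0.0857190415263176), 24.11717987060547)
tray ((0.4528357982635498, -0.2437801957130432), (0.12279955297708511, 0.06483275443315506), 77.04846954345703)Traceback (most recent call last):
  File "<stdin>", line 3, in <module>
  File "h.py", line 20, in tops
    g=np.round(x[:,:2]/.004).astype(int); o=g.min(0)
                                            ~~~~~^^^
    return umr_minimum(a, axis, None, out, keepdims, initial, where)
ValueError: zero-size array to reduction operation minimum which has no identity
```

View pics/w2.png

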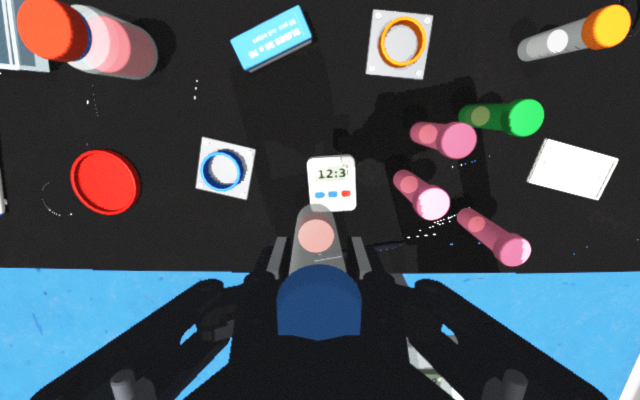

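arm_command(moves=[[[-0.002,0.06,0],[0,0,0]],[[-0.002,0.12,0],[0,0,0]],[[-0.002,0.168,0],[0,0,0]],[[-0.002,0.168,-0.05],[0,0,0]],[[-0.002,0.168,-0.1],[0,0,0]]])

```text
t: 4.75
position: [0.4514, 0.2313, 0.19]
tcp_rot: [-3.141, -0.004, 0.003]
contact_force: [0.3, -0.2, 0.1]
opening: 0.0302
grip_force: 27.1
```

arm_command(moves=[[[0,0,-0.04],[0,0,0]],[[0,0,-0.08],[0,0,0]],[[0,0,-0.11],[0,0,0]],[[0,0,-0.13],[0,0,0]],[[0,0,-0.13],[0,0,0]]])

```text
t: 5.25
position: [0.4495, 0.2292, 0.0906]
tcp_rot: [3.139, 0.004, 0.001]
contact_force: [-0.3, -0.3, -0.1]
opening: 0.03
grip_force: 27.1
```

Run:
```python
from h import *
s=arm.state(); print(s['position'],s['opening'],s['grip_force'],s['contact_force'])
p=arm.camera('scene'); cv2.imwrite('pics/s1.png',cv2.resize(p['color'][150:290,220:420,::-1],(800,560)))
```

```text
[0.4495 0.2292 0.0906] 0.02995625614910882 27.140695452690125 [-0.3184 -0.3448 -0.1188]
```

View pics/s1.png

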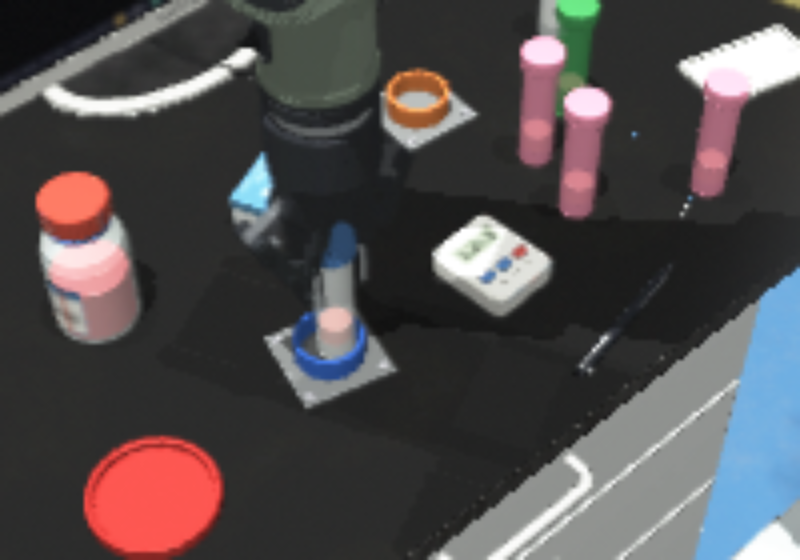

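The tube foot is inside the blue cup, at (330,340) in the crop. I'll lower it and release.

arm_command(moves=[[[0,0.002,-0.005],[0,0,0]],[[0,0.002,-0.01],[0,0,0]],[[0,0.002,-0.013],[0,0,0]],[[0,0.002,-0.014],[0,0,0]],[[0,0.002,-0.014],[0,0,0]]])

```text
t: 5.8
position: [0.4515, 0.233, 0.0829]
tcp_rot: [-3.141, -0.003, 0.003]
contact_force: [0.5, -0.8, 6.8]
opening: 0.0301
grip_force: 27.0
```

arm_command(moves=[[[0,0,0],[0,0,0]],[[0,0,0],[0,0,0]],[[0,0,0],[0,0,0]],[[0,0,0],[0,0,0]],[[0,0,0],[0,0,0]]], claw=55)

```text
t: 6.3
position: [0.4504, 0.2326, 0.0815]
tcp_rot: [3.141, 0.0, 0.002]
contact_force: [0.4, 0.5, 0.6]
opening: 0.055
grip_force: 0.0
```

arm_command(moves=[[[0,0,0.03],[0,0,0]],[[0,0,0.09],[0,0,0]],[[0,0,0.15],[0,0,0]],[[0,0,0.21],[0,0,0]],[[0.02,-0.05,0.23],[0,0,0]]])

```text
t: 6.8
position: [0.4667, 0.1982, 0.2591]
tcp_rot: [-3.137, -0.008, 0.007]
contact_force: [1.7, 0.2, -0.1]
opening: 0.055
grip_force: 0.0
```

arm_command(moves=[[[0.024,-0.06,0],[0,0,0]],[[0.047,-0.12,0],[0,0,0]],[[0.07,-0.18,0],[0,0,0]],[[0.094,-0.24,0],[0,0,0]],[[0.117,-0.3,0],[0,0,0]]])

```text
t: 7.3
position: [0.5536, -0.0318, 0.2541]
tcp_rot: [-3.142, -0.0, 0.002]
contact_force: [2.0, 1.0, -0.2]
opening: 0.055
grip_force: 0.0
```

arm_command(moves=[[[0.022,-0.055,0],[0,0,0]],[[0.044,-0.11,0],[0,0,0]],[[0.063,-0.16,0],[0,0,0]],[[0.063,-0.16,0],[0,0,0]],[[0.063,-0.16,0],[0,0,0]]])

```text
t: 7.8
position: [0.6003, -0.1506, 0.2533]
tcp_rot: [-3.141, 0.001, 0.001]
contact_force: [-0.5, -0.0, 0.4]
opening: 0.0555
grip_force: 0.0
```

Run:
```python
from m import *
s=arm.state(); print(s['position'])
p=arm.camera('wrist'); w,col=cloud(p); holders(w,col); tops(w,col)
p=arm.camera('scene'); w,col=cloud(p); m=near(w,(.45,.234),.03)&(w[:,2]>.08); print('blue placed',w[m].mean(0),np.percentile(w[m],98,0))
```

```text
[ 0.6003 -0.1506  0.2533]
oh (array([0.6036, 0.0121, 0.0238]), 410)
bh (array([0.4511, 0.233 , 0.0217]), 352)
box ((0.6040688753128052, 0.16230428218841553), (0.03684711083769798, 0.08765383809804916), 23.673572540283203)
tray ((0.4507947564125061, -0.24115949869155884), (0.11635007709264755, 0.06635554134845734), 77.09609985351562)
48 [0.4453 0.2181 0.1071] [0.445  0.2199 0.1075] [0.0204 0.0081 0.0048] [ 34.  66. 109.]
561 [ 0.5062 -0.0237  0.1099] [ 0.5041 -0.0244  0.1088] [0.0274 0.0324 0.0076] [242. 197. 223.]
47 [ 0.524  -0.1     0.1089] [ 0.5232 -0.0998  0.1082] [0.0205 0.0035 0.0063] [ 37. 135.  60.]
1013 [ 0.6041 -0.1481  0.1103] [ 0.6037 -0.1482  0.1088] [0.0337 0.0331 0.0072] [232. 161.  44.]
blue placed [0.4418 0.241  0.1059] [0.4603 0.2539 0.1158]
```

arm_command(moves=[[[0.0025,0,-0.06],[0,0,0]],[[0.0025,0,-0.12],[0,0,0]],[[0.0025,0,-0.18],[0,0,0]],[[0.0025,0,-0.236],[0,0,0]],[[0.0025,0,-0.236],[0,0,0]]])

```text
t: 8.4
position: [0.598, -0.1473, 0.0718]
tcp_rot: [-3.138, 0.012, 0.004]
contact_force: [-1.1, -0.1, 0.3]
opening: 0.055
grip_force: 0.0
```

arm_command(moves=[[[0,0,0],[0,0,0]],[[0,0,0],[0,0,0]],[[0,0,0],[0,0,0]],[[0,0,0],[0,0,0]],[[0,0,0.01],[0,0,0]]], claw=15, squeeze=30)

```text
t: 8.9
position: [0.6023, -0.1499, 0.0853]
tcp_rot: [3.141, -0.0, 0.002]
contact_force: [-0.4, 0.7, -1.1]
opening: 0.0302
grip_force: 26.6
```

arm_command(moves=[[[0,0,0.06],[0,0,0]],[[0,0,0.11],[0,0,0]],[[0,0.055,0.13],[0,0,0]],[[0,0.11,0.13],[0,0,0]],[[0,0.16,0.13],[0,0,0]]])

```text
t: 9.4
position: [0.6025, -0.0288, 0.1839]
tcp_rot: [3.142, -0.003, 0.001]
contact_force: [1.5, 0.3, -0.5]
opening: 0.0301
grip_force: 26.7
```

arm_command(moves=[[[0,0.054,0],[0,0,0]],[[0,0.054,-0.04],[0,0,0]],[[0,0.054,-0.08],[0,0,0]],[[0,0.054,-0.115],[0,0,0]],[[0,0.054,-0.12],[0,0,0]]])

```text
t: 9.9
position: [0.6002, 0.0107, 0.0896]
tcp_rot: [3.141, 0.006, 0.003]
contact_force: [-0.8, 0.6, -1.1]
opening: 0.0299
grip_force: 26.7
```

arm_command(moves=[[[0,0,0],[0,0,0]],[[0,0,-0.006],[0,0,0]],[[0,0,-0.011],[0,0,0]],[[0,0,-0.014],[0,0,0]],[[0,0,-0.014],[0,0,0]]])

```text
t: 10.4
position: [0.6038, 0.0105, 0.0837]
tcp_rot: [3.141, -0.004, 0.002]
contact_force: [-1.3, -0.3, 6.4]
opening: 0.0299
grip_force: 26.6
```

Run:
```python
from h import *
s=arm.state(); print(s['position'],s['opening'],s['grip_force'],s['contact_force'])
p=arm.camera('scene'); cv2.imwrite('pics/s2.png',cv2.resize(p['color'][130:270,220:420,::-1],(800,560)))
```

```text
[0.6038 0.0105 0.0837] 0.029926582115819524 26.646152436733246 [-1.3171 -0.3285  6.3771]
```

View pics/s2.png

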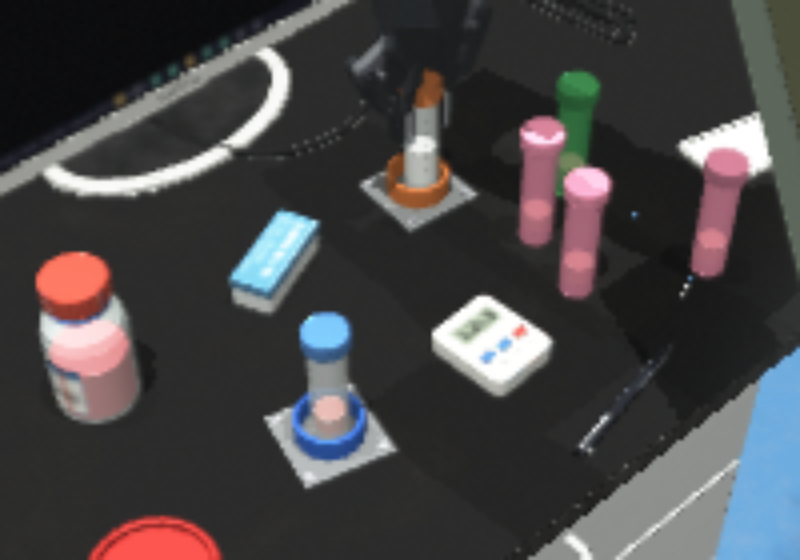

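arm_command(moves=[[[0,0,0],[0,0,0]],[[0,0,0],[0,0,0]],[[0,0,0],[0,0,0]],[[0,0,0],[0,0,0]],[[0,0,0],[0,0,0]]], claw=55)

```text
t: 10.95
position: [0.6023, 0.0106, 0.0814]
tcp_rot: [3.142, 0.0, 0.002]
contact_force: [0.2, -0.6, 0.2]
opening: 0.0548
grip_force: 0.0
```

arm_command(moves=[[[0,0,0.03],[0,0,0]],[[0,0,0.09],[0,0,0]],[[0,0,0.15],[0,0,0]],[[0,0.02,0.21],[0,0,0]],[[0,0.073,0.23],[0,0,0.08]]])

```text
t: 11.45
position: [0.6045, 0.0637, 0.2597]
tcp_rot: [3.14, -0.009, 0.127]
contact_force: [0.9, -0.6, 0.1]
opening: 0.055
grip_force: 0.0
```

arm_command(moves=[[[0,0.06,0],[0,0,0.08]],[[-0.005,0.12,0],[0,0,0.16]],[[-0.01,0.18,0],[0,0,0.25]],[[-0.015,0.24,0],[0,0,0.34]],[[-0.015,0.27,0],[0,0,0.42]]], claw=70)

```text
t: 11.95
position: [0.5901, 0.2714, 0.2538]
tcp_rot: [-3.14, -0.0, 0.796]
contact_force: [0.1, -0.3, -0.4]
opening: 0.0699
grip_force: 0.0
```

Run:
```python
from m import *
s=arm.state(); print(s['position'],s['tcp_rot'])
p=arm.camera('wrist'); save(p,'w3.png'); w,col=cloud(p); holders(w,col)
m=near(w,(.591,.338),.04)&(w[:,2]>.118)&(w[:,2]<.135); x=w[m]; print(m.sum(),x.mean(0),(x.max(0)+x.min(0))/2,np.ptp(x,0))
```

```text
[0.5901 0.2714 0.2538] [-3.1404 -0.0003  0.7961]
oh (array([0.6093, 0.0157, 0.0192]), 135)
bh (array([0.4536, 0.2336, 0.0209]), 246)
rs (array([0.4326, 0.3998, 0.0426]), 721)
box ((0.6044148802757263, 0.16277775168418884), (0.0358620285987854, 0.08638940751552582), 24.548824310302734)
2605 [0.5948 0.338  0.1237] [0.5938 0.3379 0.1222] [0.0495 0.0485 0.0085]
```

arm_command(moves=[[[0.003,0.06,0],[0,0,0]],[[0.003,0.09,-0.03],[0,0,0]],[[0.003,0.09,-0.09],[0,0,0]],[[0.003,0.09,-0.15],[0,0,0]],[[0.003,0.09,-0.185],[0,0,0]]])

```text
t: 12.5
position: [0.5915, 0.3342, 0.1112]
tcp_rot: [-3.14, 0.006, 0.787]
contact_force: [0.8, 0.0, 0.5]
opening: 0.07
grip_force: 0.0
```

arm_command(moves=[[[0,0,0],[0,0,0]],[[0,0,0],[0,0,0]],[[0,0,0],[0,0,0]],[[0,0,0],[0,0,0]],[[0,0,0],[0,0,0]]], claw=35, squeeze=60)

```text
t: 13.0
position: [0.5939, 0.3355, 0.1168]
tcp_rot: [3.141, -0.002, 0.788]
contact_force: [1.2, 0.8, -1.2]
opening: 0.0479
grip_force: 61.8
```

arm_command(moves=[[[0,0,0.02],[0,0,0]],[[0,0,0.06],[0,0,0]],[[0,0,0.09],[0,0,0]],[[0,0,0.1],[0,0,0]],[[0,0,0.1],[0,0,0]]])

```text
t: 13.5
position: [0.5939, 0.3356, 0.192]
tcp_rot: [3.141, -0.003, 0.788]
contact_force: [-0.2, 0.5, -1.3]
opening: 0.0481
grip_force: 62.1
```

arm_command(moves=[[[-0.055,0.021,0],[0,0,0]],[[-0.11,0.042,0],[0,0,0]],[[-0.165,0.063,0],[0,0,0]],[[-0.216,0.083,0],[0,0,0]],[[-0.216,0.083,-0.02],[0,0,0]]])

```text
t: 14.0
position: [0.427, 0.3991, 0.1756]
tcp_rot: [-3.14, 0.001, 0.792]
contact_force: [2.0, -0.1, -1.8]
opening: 0.048
grip_force: 62.7
```

arm_command(moves=[[[0,0,-0.025],[0,0,0]],[[0,0,-0.05],[0,0,0]],[[0,0,-0.05],[0,0,0]],[[0,0,-0.05],[0,0,0]],[[0,0,-0.05],[0,0,0]]])

```text
t: 14.5
position: [0.4318, 0.3978, 0.1384]
tcp_rot: [3.141, -0.001, 0.788]
contact_force: [0.1, 0.4, -2.1]
opening: 0.0477
grip_force: 62.7
```

Run:
```python
from h import *
s=arm.state(); print(s['position'],s['opening'],s['grip_force'],s['contact_force'])
p=arm.camera('scene'); cv2.imwrite('pics/s3.png',cv2.resize(p['color'][170:310,180:380,::-1],(800,560)))
```

```text
[0.4318 0.3978 0.1384] 0.04770294898744519 62.65734314918518 [ 0.0743  0.3794 -2.0846]
```

View pics/s3.png

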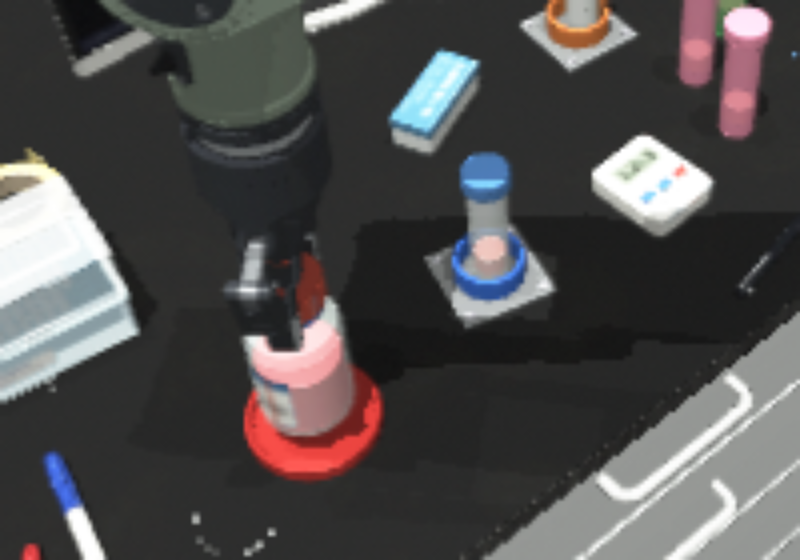

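arm_command(moves=[[[0,0,-0.01],[0,0,0]],[[0,0,-0.018],[0,0,0]],[[0,0,-0.022],[0,0,0]],[[0,0,-0.024],[0,0,0]],[[0,0,-0.024],[0,0,0]]])

```text
t: 15.05
position: [0.4313, 0.3975, 0.1195]
tcp_rot: [3.142, 0.001, 0.788]
contact_force: [0.4, -0.1, -0.6]
opening: 0.0476
grip_force: 62.7
```

arm_command(moves=[[[0,0,0],[0,0,0]],[[0,0,0],[0,0,0]],[[0,0,0],[0,0,0]],[[0,0,0],[0,0,0]],[[0,0,0],[0,0,0]]], claw=70)

```text
t: 15.55
position: [0.4315, 0.3977, 0.12]
tcp_rot: [3.141, -0.0, 0.788]
contact_force: [-0.5, 0.7, -0.4]
opening: 0.07
grip_force: 0.0
```

arm_command(moves=[[[0,0,0.04],[0,0,0]],[[0,0,0.1],[0,0,0]],[[0,0,0.15],[0,0,0.09]],[[0.03,-0.04,0.16],[0,0,0.18]],[[0.06,-0.085,0.16],[0,0,0.27]]])

```text
t: 16.05
position: [0.4774, 0.3346, 0.2426]
tcp_rot: [3.138, -0.005, 1.221]
contact_force: [0.4, -0.6, -0.3]
opening: 0.07
grip_force: 0.0
```

arm_command(moves=[[[0.035,-0.046,0],[0,0,0.09]],[[0.07,-0.093,0],[0,0,0.18]],[[0.105,-0.14,0],[0,0,0.27]],[[0.14,-0.186,0],[0,0,0.36]],[[0.15,-0.2,0],[0,0,0.45]]], claw=60)

```text
t: 16.55
position: [0.5911, 0.1803, 0.2397]
tcp_rot: [3.141, 0.002, 1.921]
contact_force: [-0.1, -0.1, -0.3]
opening: 0.0598
grip_force: 0.0
```

Run:
```python
from m import *
s=arm.state(); print(s['position'],s['tcp_rot'],s['qpos'])
p=arm.camera('wrist'); save(p,'w4.png'); w,col=cloud(p); holders(w,col)
m=near(w,(.604,.163),.06)&(w[:,2]>.024)&(w[:,2]<.036); print(w[m].mean(0))
p=arm.camera('scene'); w,col=cloud(p); w[:,2]+=.003
for n,q,z,h in [('bottle',(.43,.4),.124,.14),('blue',(.45,.234),.108,.122),('or',(.6,.013),.108,.122)]:
    x=w[near(w,q,.04)&(w[:,2]>z)&(w[:,2]<h)]; print(n,len(x),x.mean(0),(x.max(0)+x.min(0))/2)
for n,q in [('rs',(.43,.404))]:
    print(circ(w[near(w,q,.055)&(abs(w[:,2]-.012)<.003),:2]))
```

```text
[0.5911 0.1803 0.2397] [3.1409 0.0015 1.9209] [ 0.2782  0.3953  1.4836 -0.0015  1.2618 -0.0714]
oh (array([0.6035, 0.0134, 0.0225]), 322)
bh (array([0.4512, 0.2341, 0.023 ]), 466)
box ((0.60381019115448, 0.16287243366241455), (0.03567996621131897, 0.08577363193035126), 24.41382598876953)
tray ((0.49455589056015015, -0.24267657101154327), (0.1022024154663086, 0.044687431305646896), 74.66433715820312)
[0.603  0.1648 0.0286]
bottle 279 [0.4285 0.4059 0.13  ] [0.4301 0.4057 0.1289]
blue 118 [0.444  0.2393 0.1158] [0.4446 0.2385 0.1145]
or 81 [0.5957 0.0179 0.1153] [0.5989 0.0165 0.1144]
(array([0.4306, 0.4045, 0.0409]), 146)
```

Run:
```python
from h import *
s=arm.state(); print(s['position'],s['tcp_rot'])
```

```text
[0.5899 0.1819 0.2395] [-3.1415  0.0003  1.9151]
```

arm_command(moves=[[[0.019,-0.025,-0.05],[0,0,0.05]],[[0.019,-0.025,-0.11],[0,0,0.05]],[[0.019,-0.025,-0.17],[0,0,0.05]],[[0.019,-0.025,-0.23],[0,0,0.05]],[[0.019,-0.025,-0.26],[0,0,0.05]]])

```text
t: 17.15
position: [0.6, 0.1658, 0.041]
tcp_rot: [-3.135, -0.002, 1.995]
contact_force: [0.3, -0.2, 0.2]
opening: 0.0597
grip_force: 0.0
```

arm_command(moves=[[[0,0,-0.012],[0,0,0]],[[0,0,-0.014],[0,0,0]],[[0,0,-0.014],[0,0,0]],[[0,0,-0.014],[0,0,0]],[[0,0,-0.014],[0,0,0]]])

```text
t: 17.65
position: [0.604, 0.1654, 0.036]
tcp_rot: [3.139, 0.0, 1.997]
contact_force: [0.1, 0.5, 0.6]
opening: 0.0602
grip_force: 0.0
```

arm_command(moves=[[[0,0,0],[0,0,0]],[[0,0,0],[0,0,0]],[[0,0,0],[0,0,0]],[[0,0,0],[0,0,0]],[[0,0,0],[0,0,0]]], claw=20, squeeze=45)

```text
t: 18.15
position: [0.6036, 0.1651, 0.0352]
tcp_rot: [3.14, 0.0, 1.997]
contact_force: [-1.5, -0.9, 5.3]
opening: 0.033
grip_force: 46.5
```

arm_command(moves=[[[0,0,0.03],[0,0,0]],[[0,0,0.09],[0,0,0]],[[0,0,0.15],[0,0,0]],[[0,0,0.2],[0,0,0]],[[0,0,0.22],[0,0,0]]])

```text
t: 18.65
position: [0.6046, 0.1654, 0.2035]
tcp_rot: [3.135, 0.001, 1.997]
contact_force: [-0.6, -0.0, -1.0]
opening: 0.0331
grip_force: 45.8
```

arm_command(moves=[[[-0.021,-0.057,0],[0,0,-0.05]],[[-0.042,-0.114,0],[0,0,-0.1]],[[-0.063,-0.171,0],[0,0,-0.15]],[[-0.084,-0.228,0],[0,0,-0.2]],[[-0.105,-0.285,0],[0,0,-0.25]]])

```text
t: 19.15
position: [0.5232, -0.0501, 0.1989]
tcp_rot: [-3.141, -0.0, 1.602]
contact_force: [0.9, -0.2, -0.9]
opening: 0.0333
grip_force: 45.7
```

arm_command(moves=[[[-0.021,-0.057,0],[0,0,-0.05]],[[-0.042,-0.114,0],[0,0,-0.1]],[[-0.063,-0.171,0],[0,0,-0.15]],[[-0.084,-0.228,0],[0,0,-0.165]],[[-0.098,-0.258,0],[0,0,-0.165]]])

```text
t: 19.65
position: [0.4494, -0.2448, 0.1989]
tcp_rot: [-3.141, 0.001, 1.343]
contact_force: [0.0, 0.5, -1.5]
opening: 0.0329
grip_force: 45.7
```

Run:
```python
from m import *
p=arm.camera('wrist'); save(p,'w5.png'); w,col=cloud(p)
s=arm.state(); print(s['position'],s['tcp_rot'],s['opening'],s['grip_force'])
m=near(w,(.454,-.24),.085)&(col.min(1)>60)&(w[:,2]>-.004)&(w[:,2]<.012); print('tray',m.sum(),cv2.minAreaRect(w[m,:2].astype(np.float32)))
m=near(w,(.454,-.24),.085)&(w[:,2]>.18)&(w[:,2]<.21); print('held',m.sum(),w[m].mean(0) if m.any() else 0,cv2.minAreaRect(w[m,:2].astype(np.float32)) if m.any() else 0)
```

```text
[ 0.4483 -0.2468  0.1989] [-3.1402  0.0029  1.3419] 0.0331898979403777 45.73605179786682
tray 3075 ((0.45710456371307373, -0.21600162982940674), (0.06281276792287827, 0.07365631312131882), 76.74073028564453)
held 12876 [ 0.4515 -0.2405  0.1932] ((0.4490310549736023, -0.24432165920734406), (0.08783357590436935, 0.05847702547907829), 61.61175537109375)
```

View pics/w5.png

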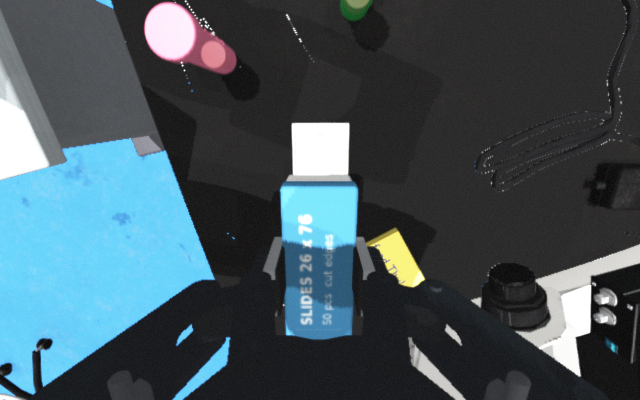

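Run:
```python
from m import *
p=arm.camera('wrist'); w,col=cloud(p)
s=arm.state(); print(s['position'],s['tcp_rot'])
a=np.deg2rad(76.9); L=np.array([np.cos(a),np.sin(a)]); W=np.array([L[1],-L[0]])
m=near(w,(.454,-.24),.085)&(w[:,2]>.17)&(w[:,2]<.21)&(col[:,2]>110)&(col[:,2]-col[:,0]>50)
x=w[m]; d=x[:,:2]-s['position'][:2]; print(m.sum(),np.median(x[:,2]),'L',np.percentile(d@L,[.5,99.5]),'W',np.percentile(d@W,[1,99]), cv2.minAreaRect(x[:,:2].astype(np.float32)))
m=near(w,(.454,-.24),.1)&(col.min(1)>100)&(w[:,2]>-.006)&(w[:,2]<.012)
d=w[m,:2]-s['position'][:2]; print(m.sum(),'trayL',np.percentile(d@L,[99,99.7]),'W',np.percentile(d@W,[1,99]))
```

```text
[ 0.4493 -0.2446  0.1988] [-3.1405  0.0006  1.341 ]
9980 0.19247004103295684 L [-0.0445  0.0387] W [-0.0164  0.0177] ((0.4491303861141205, -0.2483496367931366), (0.08535567671060562, 0.03578637167811394), 76.83585357666016)
3209 trayL [0.0614 0.0614] W [-0.028   0.0338]
```

arm_command(moves=[[[0.005,0.009,0],[0,0,0]],[[0.005,0.009,-0.06],[0,0,0]],[[0.005,0.009,-0.12],[0,0,0]],[[0.005,0.009,-0.17],[0,0,0]],[[0.005,0.009,-0.19],[0,0,0]]])

```text
t: 20.25
position: [0.4532, -0.2322, 0.0533]
tcp_rot: [-3.135, -0.002, 1.348]
contact_force: [-0.4, 0.2, -0.6]
opening: 0.0328
grip_force: 45.7
```

arm_command(moves=[[[0,0,0],[0,0,0]],[[0,0,-0.008],[0,0,0]],[[0,0,-0.016],[0,0,0]],[[0,0,-0.023],[0,0,0]],[[0,0,-0.023],[0,0,0]]])

```text
t: 20.75
position: [0.4545, -0.2352, 0.0395]
tcp_rot: [-3.141, -0.0, 1.345]
contact_force: [0.4, 0.9, 0.1]
opening: 0.0329
grip_force: 45.7
```

Run:
```python
from h import *
s=arm.state(); print(s['position'],s['opening'],s['grip_force'],s['contact_force'])
p=arm.camera('side'); cv2.imwrite('pics/s4.png',cv2.resize(p['color'][130:250,360:520,::-1],(800,600)))
```

```text
[ 0.4545 -0.2352  0.0395] 0.03293293824032287 45.71543276309967 [0.4341 0.9103 0.1267]
```

View pics/s4.png

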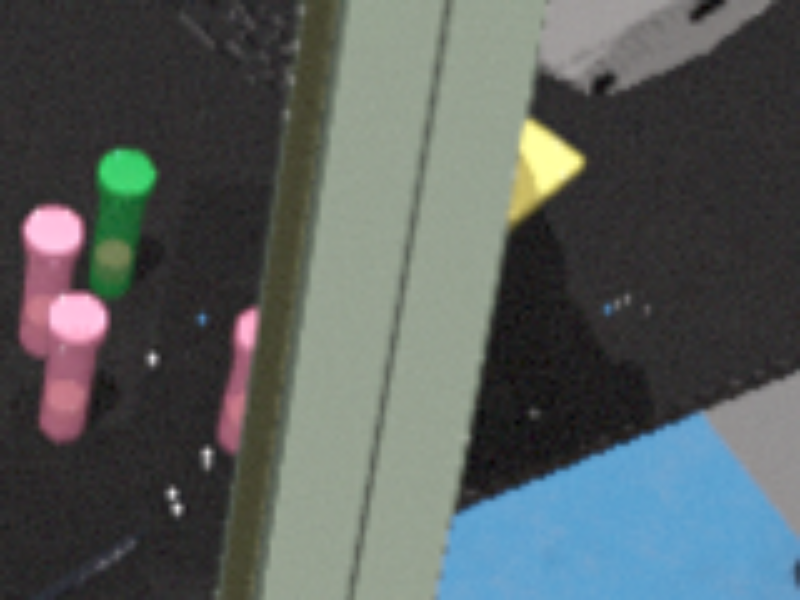

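The arm hides the tray in this view, so I'll lower 1.5 mm more, release, lift and check with the wrist camera.

arm_command(moves=[[[0,0,-0.001],[0,0,0]],[[0,0,-0.002],[0,0,0]],[[0,0,-0.002],[0,0,0]],[[0,0,-0.002],[0,0,0]],[[0,0,-0.002],[0,0,0]]])

```text
t: 21.3
position: [0.4547, -0.2355, 0.0382]
tcp_rot: [3.141, 0.0, 1.345]
contact_force: [0.4, -0.3, -0.6]
opening: 0.0333
grip_force: 45.7
```

arm_command(moves=[[[0,0,0],[0,0,0]],[[0,0,0],[0,0,0]],[[0,0,0],[0,0,0]],[[0,0,0],[0,0,0]],[[0,0,0],[0,0,0]]], claw=48)

```text
t: 21.8
position: [0.4546, -0.2354, 0.0381]
tcp_rot: [3.142, -0.0, 1.345]
contact_force: [0.1, 0.5, 0.2]
opening: 0.0479
grip_force: 0.0
```

arm_command(moves=[[[0,0,0.03],[0,0,0]],[[0,0,0.09],[0,0,0]],[[0,0,0.15],[0,0,0]],[[-0.03,-0.06,0.2],[0,0,0]],[[-0.04,-0.12,0.22],[0,0,0]]])

```text
t: 22.3
position: [0.4267, -0.3164, 0.2025]
tcp_rot: [3.138, 0.001, 1.349]
contact_force: [1.0, -1.1, -0.6]
opening: 0.048
grip_force: 0.0
```

Run:
```python
from m import *
p=arm.camera('wrist'); save(p,'w6.png'); w,col=cloud(p)
t=(col.max(1)<40)&(abs(w[:,2])<.015); print('table',np.median(w[t,2]))
m=near(w,(.453,-.24),.06)&(w[:,2]>.022)&(w[:,2]<.05)
print('box',m.sum(),np.percentile(w[m,2],[2,50,98]),cv2.minAreaRect(w[m,:2].astype(np.float32)))
m=near(w,(.453,-.24),.075)&(col.min(1)>60)&(w[:,2]>-.004)&(w[:,2]<.05); print('all',cv2.minAreaRect(w[m,:2].astype(np.float32)))
```

```text
table -0.0015060564196958468
box 3508 [0.03   0.0317 0.0332] ((0.4552016854286194, -0.2375139594078064), (0.08506996929645538, 0.035819247364997864), 77.0654525756836)
all ((0.4532288908958435, -0.24136008322238922), (0.11746663600206375, 0.063642218708992), 77.15044403076172)
```

View pics/w6.png

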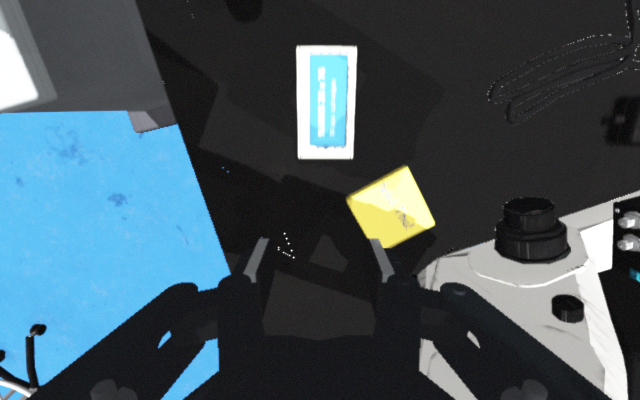

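The wrist view shows the box lying flat in the tray at (325,100), about 4 mm off centre and level. I'll take one last look at the rest.

Run:
```python
from h import *
p=arm.camera('scene'); cv2.imwrite('pics/s5.png',cv2.resize(p['color'][120:310,180:440,::-1],(800,585)))
```

```text
(no output)
```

View pics/s5.png

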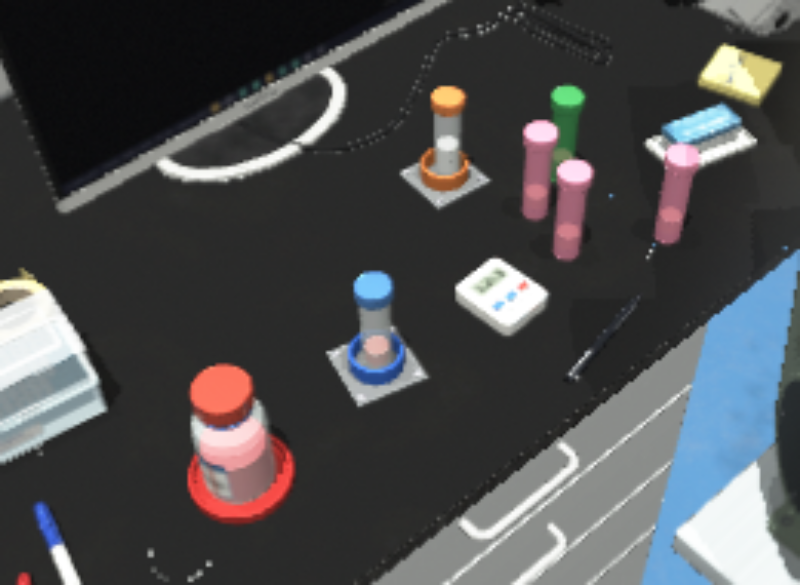

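All four are upright or flat in their holders: orange (447,150), blue (375,330), bottle (230,450) and box (703,130). The timer and tip box haven't moved.

```bash
python3 -c "
from plant import arm
print(arm.sign_off())"
```

```text
the job is handed in; nothing more can be done
None
```

I placed both tubes, the bottle and the slide box in their matching holders and released them, left the timer and tip box alone, and handed the job in at about 22 s; the sign-off returned no verdict.

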